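# Put the chuck key away, snap the case shut and dial its code

## Robot

A 7-joint arm with a two-finger parallel gripper is mounted at the origin on a cart in front of the work surface, level with it; the furniture and walls round the work are solid. World frame = base frame: x ahead of the robot, y to its left, z up, the work surface at z = 0. Lengths are in mm, angles in rad, forces in N, time in s.
With the tool pointing down it reaches from about 400 to 875 mm from the base axis. Payload 4.4 kg.
Tool frame: the origin (TCP) lies on the centre line of the jaws, within the pads' length; the fingertips stand 25 mm ahead of it and the grasp point (between the pads) lies 6 mm ahead of it (ctrl.finger_overhang is the distance from the TCP to the fingertips, in mm); z points along the fingers, y is the line along which they close (so a half turn about z gives the same grasp; the last joint's range is limited). The gripper opens to 85 mm and grips with 20 to 120 N. Pads are 22 mm wide; open, the fingers measure 114 mm over their backs; the gripper's body (76 mm by 85 mm) begins 54 mm behind the grasp point. The pads swing forward as they close: fully open they stand 13 mm farther back than shut.
Start: joints at [1.235, 0.628, 0.038, 1.517, -0.027, 0.996, -0.02], TCP at [173.277, -626.492, 256.313] pointing down, gripper open.
Joint ranges: [-3.06, 3.06], [-0.37, 2.12], [-1.25, 1.32], [0.18, 2.47], [-1.1, 4.24], [0.23, 1.98], [-2.94, 2.94]. Speed limits (rad/s): [2.57, 2.57, 3.14, 3.14, 3.14, 3.14, 3.14].

## Interface

Orientations are given as [roll, pitch, yaw] about the fixed x, y, z axes, in that order (R = Rz(yaw) Ry(pitch) Rx(roll)).
In Python, from cell import ctrl gives the robot as it stands. The module is installed in compiled form; this text tells all that it offers.
- The arm moves only by the tool play_rows, never from a script. Its argument "targets" is a list of rows, each a list of 5 numbers: the closure, from 0 (fully open) to 1 (shut), then the shift along the tool's x, y, z in cm, then the turn about the tool's z in degrees. In form: [[gripper, dx, dy, dz, spin], ...]. A call has 1 to 10 rows; each row is the pose to reach, as a shift and turn from the pose commanded when the call began, along the tool's axes at that moment; what a row does not reach only later rows make up. A row lasts 1/10 s, in which the tool goes at most 50 mm and 8.59 degrees, less where a joint would pass 70% of its speed; a pose out of reach is approached as far as the arm can. A call with a gripper value outside its range is refused whole. The fingers move at their own pace and stop on an object; the grip force is fixed at half the most. Time passes only in rows, so rows that repeat a pose let the fingers close. It gives the time, the measured TCP pose, the force, the opening and the grip force at its end, in the units of the state.
- ctrl.read_state(): the state, without advancing time (a new reading comes with each control period).
- ctrl.get_image(name): name is "scene" or "top"; returns (picture, depth): 400x640x3 uint8, red, green, blue; 400x640 float32, mm along the optical axis (not along the pixel's ray), 0 where there is no reading.
- ctrl.calibration(name): a dict with "vfov" (degrees; the focal length in pixels is half the picture's height over the tangent of half this angle, whatever the lens; pixels are square), "cx", "cy" (the principal point, pixels), "extrinsics" (4x4, takes a point from camera to world coordinates). Camera axes: x right, y down, z forward; pixel columns grow to the right and rows downward; lengths in mm; the calibration is good to about 2 mm. A picture is of the moment at which its call begins. calibration takes no time and is no camera call.
- ctrl.finish_job(): hands the job in; it is judged then, once.
Trained networks look in the newest picture that a camera, given by its name, has taken for a name from the list of things; names that differ only in an ending like _2 or _b are one class to them, and where a whole thing is asked for, a point or a joint stands for the part that bears it (a point fixed in the world has none). Each returns a list of dicts, best first, with "confidence" (0 to 1); they miss things now and then, are a little off and sometimes report something else, mostly with a low value. They report only what shows in the picture. A call takes as long as a camera call.
- ctrl.search_frame(camera, name): "bbox" ([left, top, right, bottom] in pixels, round what is visible of it).
- ctrl.trace(camera, name): "pixels" (400x640 bool, what is visible of it) and "bbox" ([left, top, right, bottom] in pixels, round what is visible of it).
The state is a dict: "clock": time; "qpos": joint angles; "qd": joint speeds; "tau": joint torques, N m; "eef_pos": TCP position; "tool_rot": TCP orientation; "force": force on the tool from outside, world axes, zero at the start; "torque": the same for the moment, N m; "width": finger opening in mm; "gripper_force": force on a finger pad.
Only numpy, scipy, OpenCV 4.12 (cv2) and the standard library are available. Lean on these libraries where they do the work, as an engineer would, in place of code of your own. Each camera call takes 0.05 s, during which the arm holds its last target. There are 200 camera calls.

## Task

Lay the chuck key flat in the empty bay of the open accessory case, then close the lid and press it fully home past its catch. Then lock the case by its two dials, one after the other: first the left dial to three dots, then the right dial to one dot. Leave everything else where it is and the goblet standing.

Things in the scene. Friction and masses are not known exactly. Their poses are not given: they have to be found in the camera images.
- case: plywood accessory case, fixed. Origin: centre of its underside, on the worktop; x from the dial deck (robot's side) to the lid hinge, y left, z up. 207 mm in x, 208 mm in y. x -103.5 to -33.5: dark dial deck, top 40 mm high. x -33.5 to 103.5: box, walls 6 thick, 58 high, floor 5. Divider (y -34 to -28, 45 high): right bay holds a fixed drill chuck lying, left bay is empty
- key_bay (a point): centre of the floor of the empty left bay, 5 mm above the case's underside; axes as the case. The bay is 125 mm (x) by 126 mm (y) inside, at case x -27.5 to 97.5, y -28 to 98; a 22 mm wide catch housing stands 5 mm in from its front wall at case y = 0, above 31 mm
- lid (a joint): angle of the lid, rad: 0 = shut, 1.57 = upright, at most 1.95 (leaning away from the robot). Stiff hinge (friction 0.3 N m): it stays where left. A spring ball catch at the middle of the front edge first touches at about 0.13, is overcome at about 0.05, then draws the lid home; pressing past it takes about 9 N near the front edge. Fully home is below 0.02
- lid_hinge (a point): middle of the lid's hinge line, in the plane of the lid's underside, at case x = 103.5 mm, y = 0, 59 mm above the worktop; the line runs along the case's y
- lid_edge (a point): middle of the lid's free edge on its outer face, 139 mm from the hinge line, 9 mm above the underside plane. x points from the edge to the hinge line, z out of the outer face. Panel 139 x 208 x 9 mm; dark battens 14 mm wide, 2.3 mm high run across the outer face 12 and 127 mm from the hinge line; a dark tab 44 mm wide, 5 mm thick stands 15 mm out beyond the edge
- dial_left (a joint): angle of the left (case +y) dial, rad: 0 = pointer straight back to the lid (case +x), at the two dots; grows clockwise seen from above; -1.047 (60 deg left) = pointer at the single dot, +1.047 (60 deg right) = at the three dots. Turns -1.35 to 1.35, light even friction (0.04 N m), no clicks, stays where left
- dial_left_grip (a point): on the vertical axis of the left dial, 54.5 mm above the worktop. Dark disc 34 mm across, 5 mm thick, with an upright finger bar 10 mm wide, 32 mm long, from 9 mm below to 8.5 mm above this point. The bar runs along this frame's x; +x is the pointer end (white line on top). Nearest obstacles: front wall of the box 37 mm behind the axis, other dial 110 mm away
- dial_right (a joint): angle of the right (case -y) dial, rad: 0 = pointer straight back to the lid (case +x), at the two dots; grows clockwise seen from above; -1.047 (60 deg left) = pointer at the single dot, +1.047 (60 deg right) = at the three dots. Turns -1.35 to 1.35, light even friction (0.04 N m), no clicks, stays where left
- dial_right_grip (a point): on the vertical axis of the right dial, 54.5 mm above the worktop. Dark disc 34 mm across, 5 mm thick, with an upright finger bar 10 mm wide, 32 mm long, from 9 mm below to 8.5 mm above this point. The bar runs along this frame's x; +x is the pointer end (white line on top). Nearest obstacles: front wall of the box 37 mm behind the axis, other dial 110 mm away
- key_mid (a point): middle of the loose steel chuck key (80 g), 9.5 mm above its underside. Lies flat, T-shaped, 55 x 88 x 19 mm: round shank 9 mm thick along this frame's y, free from y -23 to +32, its centre 7 mm above the underside; toothed head 16 wide, 19 high at the -y end; thin 56 mm crossbar along x at y +37. Starts in one of four places, two each side of the case, at any angle
- offcut: loose square wooden offcut 55 x 60 x 30 mm, bystander; origin under its centre, z up
- sanding_block: loose sanding block 65 x 110 (along y) x 34 mm, bystander; origin under its centre, z up
- tape: loose roll of masking tape lying flat, 104 mm across, 25 mm high, bystander; origin under its centre, z up
- goblet: loose turned wooden goblet 61 mm across, 118 mm tall, standing close by the right side of the case, bystander; origin under its foot, z up
- key: the same chuck key as key_mid; origin on its underside below the middle, same axes

How it is judged:
By the outcome, as a careful person would: the job done as asked, in the order asked, and still so for the second after the job is handed in, with the robot touching nothing.
It also fails if it takes over 67 s, if anything falls off the work surface, if the arm or the gripper's body presses on something with over 40 N, if the wrist force passes 120 N, or if a joint passes its speed limit or range.

## Working session

There is one attempt and no reset: what is moved stays moved. The work goes in short steps, Python scripts to look and compute and a tool call to move; the robot and the scene stay as the last step left them, time stands still between calls to the robot, and variables do not carry over. Pictures are saved under pics/ and viewed, at most 10 in all, crops included, and the job is handed in when it is done.

Besides the shell and the picture viewer there is one more tool, called as name([rows], argument=value, ...), one row to a line, values as JSON. play_rows: Moves the arm, as the interface text tells. Its arguments: {"type":"object","properties":{"targets":{"type":"array"}},"required":["targets"]}

```bash
mkdir -p pics; cat > h.py <<'E'
import numpy as np, cv2
from cell import ctrl
def K(n):
    c=ctrl.calibration(n); f=200/np.tan(np.radians(c['vfov'])/2); return f,c['cx'],c['cy'],np.array(c['extrinsics'])
def cloud(n,d):
    f,cx,cy,T=K(n); v,u=np.mgrid[:400,:640]
    P=np.stack([(u-cx)/f*d,(v-cy)/f*d,d],-1)
    W=P@T[:3,:3].T+T[:3,3]; W[d<=0]=np.nan; return W
def pix(n,p):
    f,cx,cy,T=K(n); q=T[:3,:3].T@(np.array(p)-T[:3,3]); return q[0]/q[2]*f+cx,q[1]/q[2]*f+cy
E
python3 - <<'E'
from h import *
s=ctrl.read_state(); print(s)
ims=[]
for n in("scene","top"):
    im,d=ctrl.get_image(n); np.savez(f'{n}0.npz',im=im,d=d); cv2.imwrite(f'pics/{n}0.png',im[...,::-1]); print(n,K(n))
    W=cloud(n,d)
    for t in("case","key","lid_edge","dial_left","dial_right","goblet","tape","offcut","sanding_block"):
        for r in ctrl.trace(n,t)[:2]:
            w=W[r['pixels']]; print(n,t,round(r['confidence'],2),r['bbox'],np.nanmedian(w,0).round(),np.nanmin(w,0).round(),np.nanmax(w,0).round())
E
```

```text
{'clock': 0.0, 'qpos': array([ 1.23516465,  0.62934824,  0.03840094,  1.51836292, -0.02696303,
        0.99630164, -0.02003414]), 'qd': array([-0.00169404,  0.0004898 ,  0.00021105,  0.00044234,  0.0001739 ,
        0.00185806, -0.00101744]), 'tau': array([ 1.07796234e-04, -5.63403118e+01,  1.22625131e+00, -1.93441164e+01,
        1.10288541e-02,  1.04896358e-02,  6.22029148e-06]), 'eef_pos': array([ 173.15771412, -625.91298436,  255.38856373]), 'tool_rot': array([-3.13968972e+00,  3.21523921e-05,  2.69850973e-01]), 'force': array([0.45406936, 0.32853172, 0.68193821]), 'torque': array([ 0.00091873, -0.0030662 , -0.02762488]), 'gripper_force': 0.0, 'width': 85.37631238085777}
scene (np.float64(456.00308073510155), 315.46741197824474, 193.01256415198503, array([[-8.45330095e-01, -4.14643602e-01,  3.36879377e-01,
         1.23049587e+02],
       [-5.34235242e-01,  6.59758779e-01, -5.28498874e-01,
         6.37374728e+02],
       [-3.12044949e-03, -6.26728839e-01, -7.79231176e-01,
         1.04664746e+03],
       [ 0.00000000e+00,  0.00000000e+00,  0.00000000e+00,
         1.00000000e+00
[... 1749 characters left out ...]
]))
top case 0.9 [250.1, 142.3, 344.0, 249.9] [571.  20.  41.] [423. -96.  -6.] [724. 157. 216.]
top key 0.43 [429.8, 164.1, 453.5, 196.0] [ 587. -362.    9.] [ 556. -397.   -6.] [ 641. -342.   20.]
top dial_left 0.5 [278.8, 224.3, 290.7, 240.5] [461.  65.  48.] [445.  48.  37.] [480.  81.  71.]
top dial_left 0.33 [251.6, 138.7, 342.5, 246.8] [571.  20.  41.] [425. -94.  -6.] [724. 136. 216.]
top dial_right 0.65 [319.9, 219.6, 331.5, 234.8] [470. -43.  48.] [455. -59.  38.] [487. -29.  69.]
top tape 0.6 [417.6, 229.2, 458.9, 268.7] [ 409. -353.   24.] [ 359. -409.   -7.] [ 461. -298.   34.]
top sanding_block 0.62 [172.0, 169.9, 207.3, 213.2] [574. 319.  34.] [517. 278.  -2.] [636. 374.  41.]
```

```bash
python3 - <<'E'
from h import *
t=np.load('top0.npz'); s=np.load('scene0.npz')
a=t['im'][130:280,235:475]; a=cv2.resize(a,None,fx=3.3,fy=3.3,interpolation=cv2.INTER_CUBIC)
cv2.imwrite('pics/a.png',a[...,::-1])
b=s['im'][115:270,235:435]; cv2.imwrite('pics/b.png',cv2.resize(b,None,fx=3.8,fy=3.8,interpolation=cv2.INTER_CUBIC)[...,::-1])
E
```

```text
(no output)
```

View pics/a.png

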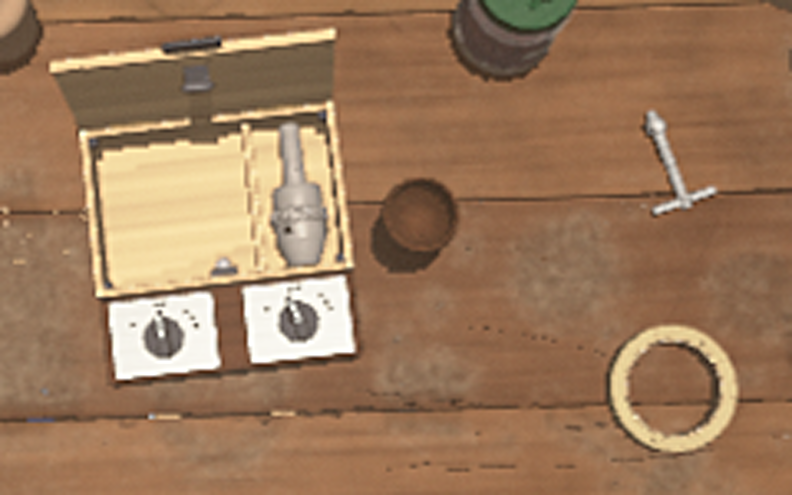

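View pics/b.png

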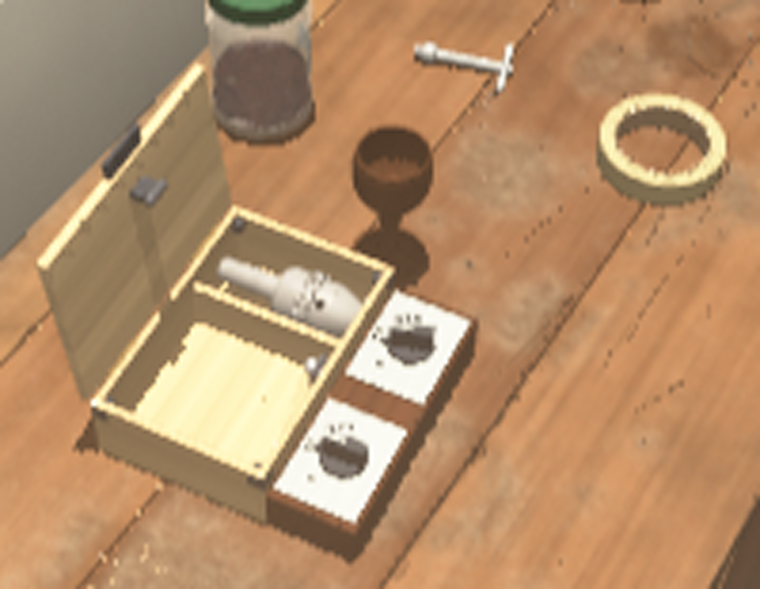

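```bash
cat > fit.py <<'E'
from h import *
from scipy.optimize import minimize
def R2(a): return np.array([[np.cos(a),-np.sin(a)],[np.sin(a),np.cos(a)]])
def local(p,xy): return (xy-p[:2])@R2(p[2])
def hm(l):
    x,y=l.T; h=np.zeros(len(x)); ins=(abs(y)<104)
    h[ins&(x>-103.5)&(x<-33.5)]=40
    b=ins&(x>=-33.5)&(x<103.5); h[b]=58
    h[b&(x>-27.5)&(x<97.5)&(y>-28)&(y<98)]=5
    return h
def fitcase(n,d,p0=(571,20,.07)):
    W=cloud(n,d).reshape(-1,3); W=W[np.isfinite(W).all(1)]
    W=W[(np.hypot(W[:,0]-560,W[:,1]-20)<220)&(W[:,2]<64)]
    def cost(p):
        l=local(p,W[:,:2]); k=(l[:,0]<90)&(l[:,0]>-130)&(abs(l[:,1])<130)&~((l[:,1]<-28)&(l[:,0]>-27)&(l[:,1]>-98))
        return np.minimum(abs(W[k,2]-hm(l[k])),15).sum()/500+ .0*k.sum()
    best=None
    for a in np.linspace(-.2,.2,9):
        for dx in(-10,0,10):
            r=minimize(cost,[p0[0]+dx,p0[1],a+p0[2]],method='Nelder-Mead',options=dict(initial_simplex=np.array([p0[0]+dx,p0[1],a+p0[2]])+np.array([[0,0,0],[12,0,0],[0,12,0],[0,0,.08]])))
            if best is None or r.fun<best.fun: best=r
    return best
E
python3 - <<'E'
from fit import *
for n in("scene","top"):
    d=np.load(n+'0.npz')['d']; r=fitcase(n,d); p=r.x; print(n,'case',p.round(3),r.fun)
    W=cloud(n,d).reshape(-1,3); W=W[np.isfinite(W).all(1)]
    l=np.c_[local(p,W[:,:2]),W[:,2]]
    dk=l[(abs(l[:,0]+68)<30)&(abs(l[:,1])<95)]
    print(' deck z',np.median(dk[:,2]),'floor z',np.median(l[(abs(l[:,0]-40)<40)&(abs(l[:,1]-40)<50)&(l[:,2]<30)][:,2]))
    for sgn in(1,-1):
        b=dk[(dk[:,2]>54)&(dk[:,1]*sgn>0)]; w,V=np.linalg.eigh(np.cov(b[:,:2].T)); e=b[(b[:,2]>47)]
        print(' dial',len(b),b.mean(0).round(1),b[:,2].max(),'ang',np.degrees(np.arctan2(V[1,1],V[0,1])).round(1))
    L=l[(l[:,2]>75)&(l[:,0]>60)&(l[:,0]<220)&(abs(l[:,1])<110)]
    c=np.polyfit(L[:,2],L[:,0],1); print(' lid x=',c,'angle',np.pi/2+np.arctan(c[0]),'at59',np.polyval(c,59),L[:,2].max(),L[:,1].min(),L[:,1].max())
    k=W[(abs(W[:,0]-595)<60)&(abs(W[:,1]+365)<60)&(W[:,2]>5)]
    (c,s,a)=cv2.minAreaRect(k[:,:2].astype(np.float32)); w,V=np.linalg.eigh(np.cov(k[:,:2].T))
    print(' key',len(k),c,s,a,'pca',np.degrees(np.arctan2(V[1,1],V[0,1])),k[:,2].max())
    v=V[:,1]*np.sign(V[0,1]); t=(k[:,:2]-c)@v; print(np.percentile(t,[0,100]))
    tr=k[abs(t)<18]; print(' shank mid',tr.mean(0)); q=np.polyfit(tr[:,0],tr[:,1],1); print(' shank ang',np.degrees(np.arctan(q[0])))
    bar=k[t<t.min()+9]; print(' bar',bar.mean(0),' head',k[t>t.max()-12].mean(0))
    for t in("goblet","case"): pass
    g=W[(abs(W[:,2]-112)<8)&(abs(W[:,0]-560)<80)&(abs(W[:,1]+140)<70)]; (c,s,a)=cv2.minAreaRect(g[:,:2].astype(np.float32)); print(' goblet',c,s)
E
```

```text
scene case [ 653.123 -370.617    0.658] 0.0
 deck z 9.088429279655202 floor z -1.681659523624262
  avg = a.mean(axis, **keepdims_kw)
  ret = um.true_divide(
<stdin>:9: RuntimeWarning: Degrees of freedom <= 0 for slice
  c *= np.true_divide(1, fact)
  c *= np.true_divide(1, fact)
<stdin>:10: RuntimeWarning: Mean of empty slice.
Traceback (most recent call last):
ValueError: zero-size array to reduction operation maximum which has no identity
```

```bash
cat > m.py <<'E'
import re
s=open('fit.py').read()
s=s.replace("return np.minimum(abs(W[k,2]-hm(l[k])),15).sum()/500+ .0*k.sum()","return np.where(k,np.minimum(abs(W[:,2]-hm(l)),15),7).sum()/500")
open('fit.py','w').write(s)
E
python3 m.py
cat > an.py <<'E'
from fit import *
for n in("scene","top"):
    d=np.load(n+'0.npz')['d']; r=fitcase(n,d); p=r.x; print(n,'case',p.round(3),r.fun)
    W=cloud(n,d).reshape(-1,3); W=W[np.isfinite(W).all(1)]
    l=np.c_[local(p,W[:,:2]),W[:,2]]
    dk=l[(abs(l[:,0]+68)<30)&(abs(l[:,1])<95)]
    print(' deck z',np.median(dk[:,2]),'floor z',np.median(l[(abs(l[:,0]-40)<40)&(abs(l[:,1]-40)<50)&(l[:,2]<30)][:,2]))
    for sgn in(1,-1):
        b=dk[(dk[:,2]>54)&(dk[:,1]*sgn>0)]
        if len(b)<4: continue
        w,V=np.linalg.eigh(np.cov(b[:,:2].T)); e=dk[(dk[:,2]>43)&(dk[:,1]*sgn>0)]
        print(' dial',len(b),b.mean(0).round(1),e.mean(0).round(1),b[:,2].max(),'ang',np.degrees(np.arctan2(V[1,1],V[0,1])).round(1))
    L=l[(l[:,2]>75)&(l[:,0]>60)&(l[:,0]<220)&(abs(l[:,1])<110)]
    c=np.polyfit(L[:,2],L[:,0],1); print(' lid x=',c,'angle',np.pi/2+np.arctan(c[0]),'at59',np.polyval(c,59),L[:,2].max(),L[:,1].min(),L[:,1].max())
    k=W[(abs(W[:,0]-595)<60)&(abs(W[:,1]+365)<50)&(W[:,2]>5)&(W[:,2]<30)]
    c=np.median(k[:,:2],0); w,V=np.linalg.eigh(np.cov(k[:,:2].T))
    v=V[:,1]*np.sign(V[0,1]); t=(k[:,:2]-c)@v; print(' key',len(k),c,'pca',np.degrees(np.arctan2(v[1],v[0])),k[:,2].max(),np.percentile(t,[0,100]))
    tr=k[abs(t)<18]; q=np.polyfit(tr[:,0],tr[:,1],1); print(' shank mid',tr.mean(0),' ang',np.degrees(np.arctan(q[0])))
    print(' bar',k[t<t.min()+9].mean(0),' head',k[t>t.max()-12].mean(0))
    g=W[(abs(W[:,2]-112)<8)&(abs(W[:,0]-560)<80)&(abs(W[:,1]+140)<70)]; (c,s,a)=cv2.minAreaRect(g[:,:2].astype(np.float32)); print(' goblet',c,s)
E
python3 an.py
```

```text
scene case [5.35809e+02 1.39160e+01 8.80000e-02] 176.26198897149013
 deck z 39.093051437221334 floor z 3.61331456718176
 dial 58 [-72.7  58.   60.4] [-72.4  60.6  53.3] 66.45371220643324 ang -174.3
 dial 48 [-71.7 -52.   60.6] [-72.8 -49.8  52.5] 65.33483587359456 ang -163.7
 lid x= [ 0.12642837 95.05873678] angle 1.696557469453402 at59 102.51801068233989 213.57779416702454 -104.31034952514057 107.55643183983733
 key 76 [ 599.77362048 -359.53103076] pca 21.58782200576656 18.513267549782313 [-73.56307149  39.9953033 ]
 shank mid [ 601.37304617 -360.67361381    8.53239308]  ang 8.674532373399272
 bar [ 540.47769361 -409.61291797    5.46883154]  head [ 630.22071485 -347.30368009   11.73341238]
 goblet (542.8270874023438, -141.41220092773438) (58.31775665283203, 60.203739166259766)
top case [5.36029e+02 1.64540e+01 8.90000e-02] 183.32107269808884
 deck z 41.020744366074155 floor z 5.6310762699417864
 dial 48 [-70.4  54.7  63.4] [-68.7  53.   49. ] 70.56114403888046 ang -176.0
 dial 48 [-70.7 -54.9  63.9] [-70.4 -54.4  49.2] 68.8226612188048 ang -162.7
 lid x= [ 0.13523543 94.2114738 ] angle 1.7052162587958704 at59 102.19036387923418 216.2197651324518 -103.54813108528177 104.06308565726647
 key 204 [ 588.37766199 -360.44007239] pca 15.974016932575836 19.62380368846152 [-59.10619597  72.56373857]
 shank mid [ 588.11402275 -361.12576647    8.90692599]  ang -30.38665959071691
 bar [ 541.51173596 -402.51979493    6.21759569]  head [ 649.15809807 -329.44861867    6.03021357]
 goblet (543.8758544921875, -140.08795166015625) (57.411006927490234, 57.52579879760742)
```

```bash
cat > key.py <<'E'
from fit import *
def keypts(n,im,d,c,r=75):
    W=cloud(n,d); hsv=cv2.cvtColor(im,cv2.COLOR_RGB2HSV)
    m=(np.hypot(W[...,0]-c[0],W[...,1]-c[1])<r)&(hsv[...,1]<70)&(hsv[...,2]>90)
    k,lab,st,_=cv2.connectedComponentsWithStats(m.astype(np.uint8),connectivity=8)
    m=lab==1+np.argmax(st[1:,4]); f,cx,cy,T=K(n)
    # intersect rays with plane z=7 for noise-free xy
    v,u=np.nonzero(m); ray=np.c_[(u-cx)/f,(v-cy)/f,np.ones(len(u))]@T[:3,:3].T; s=(8-T[2,3])/ray[:,2]
    return T[:3,3]+ray*s[:,None],W[m]
def keyfit(P):
    xy=P[:,:2]; g=lambda l:np.minimum.reduce([np.hypot(np.maximum(abs(l[:,0]-a)-c,0),np.maximum(abs(l[:,1]-b)-e,0)) for a,b,c,e in((0,4.5,4.5,37),(0,37,28,4),(0,-34,8,10))])
    best=None
    for a in np.radians(range(0,360,15)):
        def cost(p):
            l=local(p,xy); S=np.r_[[[0,y] for y in range(-42,40,3)],[[x,37] for x in range(-27,28,3)]]
            w=S@R2(p[2]).T+p[:2]; dd=np.sqrt(((w[:,None]-xy[None])**2).sum(-1)).min(1)
            return np.minimum(g(l),10).mean()+.3*np.minimum(dd,10).mean()
        r=minimize(cost,[*xy.mean(0),a],method='Nelder-Mead',options=dict(initial_simplex=np.array([*xy.mean(0),a])+np.array([[0,0,0],[10,0,0],[0,10,0],[0,0,.2]])))
        if best is None or r.fun<best.fun: best=r
    return best
E
python3 - <<'E'
from key import *
for n in("scene","top"):
    z=np.load(n+'0.npz'); P,W=keypts(n,z['im'],z['d'],(590,-362)); r=keyfit(P); print(n,len(P),r.x,np.degrees(r.x[2]),r.fun,'z pct',np.percentile(W[:,2],[10,50,90]).round(1))
    l=local(r.x,P[:,:2]); print(l.min(0),l.max(0))
E
```

```text
scene 102 [ 599.33405452 -362.37940775    1.84674516] 105.81070343106225 0.7666486462807454 z pct [-0.2  7.  13.8]
[-26.82318398 -43.16984159] [26.53326211 42.21992251]
top 167 [ 601.46090065 -361.92253898    1.88027569] 107.73186108582404 0.2651079082286579 z pct [ 1.1  9.5 16.1]
[-26.96462723 -42.68183014] [27.19094294 43.83235357]
```

play_rows([
  [0.5, 48.6, -14.1, 0, -1.8],
  [0.5, 48.6, -14.1, 0, -1.8],
  [0.5, 48.6, -14.1, 0, -1.8],
  [0.5, 48.6, -14.1, 0, -1.8],
  [0.5, 48.6, -14.1, 0, -1.8],
  [0.5, 48.6, -14.1, 0, -1.8],
  [0.5, 48.6, -14.1, 0, -1.8],
  [0.5, 48.6, -14.1, 0, -1.8],
  [0.5, 48.6, -14.1, 0, -1.8],
  [0.5, 48.6, -14.1, 0, -1.8],
])

```text
clock: 2.0
eef_pos: [600.6, -363.0, 256.5]
tool_rot: [3.141, -0.0, 0.301]
force: [0.3, -0.5, 0.0]
width: 42.7
gripper_force: 0.0
```

play_rows([
  [0.5, 0.5, 0, 5, 0],
  [0.5, 0.5, 0, 10, 0],
  [0.5, 0.5, 0, 15, 0],
  [0.5, 0.5, 0, 18, 0],
  [0.5, 0.5, 0, 18, 0],
  [0.5, 0.5, 0, 18, 0],
  [0.5, 0.5, 0, 18, 0],
])

```text
clock: 2.7
eef_pos: [605.5, -363.9, 79.1]
tool_rot: [3.138, -0.003, 0.301]
force: [0.2, 0.1, 0.2]
width: 42.7
gripper_force: 0.0
```

```bash
python3 - <<'E'
from key import *
s=ctrl.read_state(); print(s['eef_pos'],s['tool_rot'])
n='scene'; im,d=ctrl.get_image(n); np.savez('s1.npz',im=im,d=d); im2,d2=ctrl.get_image('top')
q=pix(n,(601,-361,20)); u,v=map(int,q); a=im[v-35:v+35,u-45:u+45]
u,v=map(int,pix('top',(601,-361,20))); b=im2[v-35:v+35,u-45:u+45]
cv2.imwrite('pics/c.png',cv2.resize(np.hstack([a,b]),None,fx=4.4,fy=4.4,interpolation=cv2.INTER_CUBIC)[...,::-1])
E
```

```text
[ 605.4936266  -363.86111403   79.09387439] [ 3.13806892 -0.00324849  0.30111215]
```

View pics/c.png

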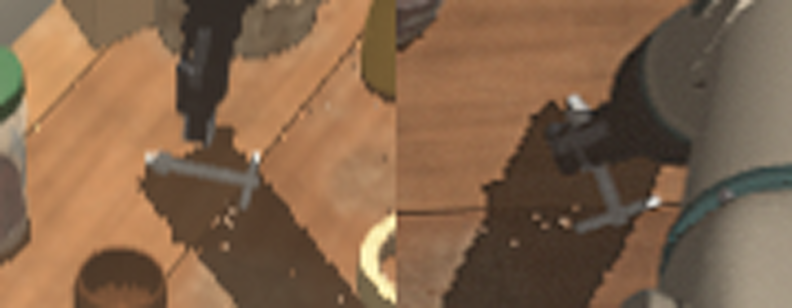

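play_rows([
  [0.5, 0, -0.2, 2.5, 0],
  [0.5, 0, -0.2, 4.5, 0],
  [0.5, 0, -0.2, 4.8, 0],
  [0.5, 0, -0.2, 4.8, 0],
  [0.5, 0, -0.2, 4.8, 0],
])

```text
clock: 3.3
eef_pos: [604.2, -361.6, 30.1]
tool_rot: [3.139, -0.002, 0.301]
force: [-0.2, 0.1, -0.0]
width: 42.6
gripper_force: 0.0
```

play_rows([
  [0.5, 0, 0, 0.1, 0],
  [0.5, 0, 0, 0.1, 0],
  [1, 0, 0, 0.1, 0],
  [1, 0, 0, 0.1, 0],
  [1, 0, 0, 0.1, 0],
  [1, 0, 0, 0.1, 0],
  [1, 0, 0, 0.1, 0],
  [1, 0, 0, 0.1, 0],
  [1, 0, 0, 0.1, 0],
  [1, 0, 0, 0.1, 0],
])

```text
clock: 4.3
eef_pos: [603.3, -361.0, 27.6]
tool_rot: [3.141, -0.0, 0.301]
force: [-0.4, -0.0, 3.7]
width: 5.8
gripper_force: 58.8
```

play_rows([
  [1, 0, 0, -1, 0],
  [1, 0, 0, -3, 0],
  [1, 0, 0, -5, 0],
  [1, 0, 0, -8, 0],
  [1, 0, 0, -12, 0],
  [1, 0, 0, -17, 0],
  [1, 0, 0, -17, 0],
  [1, 0, 0, -17, 0],
])

```text
clock: 5.1
eef_pos: [603.7, -361.0, 199.2]
tool_rot: [3.14, -0.002, 0.301]
force: [-1.2, 0.6, -1.0]
width: 6.6
gripper_force: 58.7
```

```bash
python3 - <<'E'
from key import *
s=ctrl.read_state(); print(s['eef_pos'],s['tool_rot'],s['width'],s['gripper_force'],s['force'])
n='scene'; im,d=ctrl.get_image(n); np.savez('s2.npz',im=im,d=d); im2,d2=ctrl.get_image('top')
c=tuple(s['eef_pos']-[0,0,20]); u,v=map(int,pix(n,c)); a=im[v-35:v+35,u-45:u+45]
u,v=map(int,pix('top',c)); b=im2[v-35:v+35,u-45:u+45]
cv2.imwrite('pics/d.png',cv2.resize(np.hstack([a,b]),None,fx=4.4,fy=4.4,interpolation=cv2.INTER_CUBIC)[...,::-1])
E
```

```text
[ 603.69269642 -360.97281462  199.16614576] [ 3.13969373e+00 -2.10126456e-03  3.01344008e-01] 6.594033955754118 58.702760338783264 [-1.19802921  0.62554548 -1.04609085]
```

View pics/d.png

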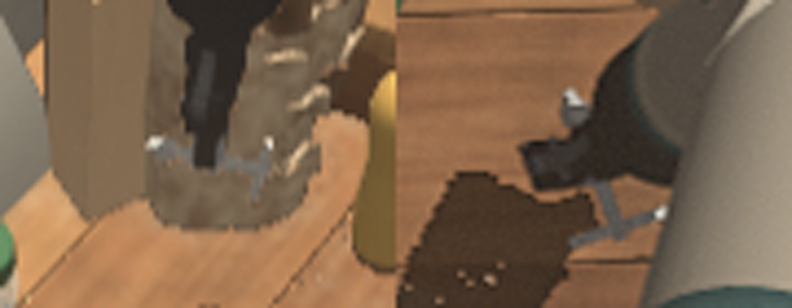

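play_rows([
  [1, 1.1, -5, 0, 1.5],
  [1, 2.3, -10, 0, 3],
  [1, 3.4, -15, 0, 4.5],
  [1, 4.5, -20, 0, 6],
  [1, 5.7, -25, 0, 7.5],
  [1, 6.8, -30, 0, 9],
  [1, 7.9, -35, 0, 11],
  [1, 9, -39, 0, 12.2],
  [1, 9.2, -40.5, 0, 12.2],
  [1, 9.2, -40.5, 0, 12.2],
])

```text
clock: 6.2
eef_pos: [569.2, 57.3, 195.7]
tool_rot: [-3.14, 0.004, 0.095]
force: [0.2, -0.2, -1.6]
width: 6.1
gripper_force: 58.9
```

play_rows([
  [1, 0, 0, 0, 0],
  [1, 0, 0, 0, 0],
  [1, 0, 0, 0, 0],
  [1, 0, 0, 0, 0],
])

```text
clock: 6.6
eef_pos: [571.0, 51.5, 197.3]
tool_rot: [3.141, 0.0, 0.086]
force: [-0.7, -0.3, -0.6]
width: 6.0
gripper_force: 58.9
```

```bash
python3 - <<'E'
from key import *
s=ctrl.read_state(); print(s['eef_pos'],s['tool_rot'],s['width'],s['gripper_force'],s['force'])
n='scene'; im,d=ctrl.get_image(n); np.savez('s3.npz',im=im,d=d)
cv2.imwrite('pics/e.png',cv2.resize(im[100:280,200:400],None,fx=3.3,fy=3.3,interpolation=cv2.INTER_CUBIC)[...,::-1])
E
```

```text
[570.97665942  51.54945701 197.25671042] [3.14107622e+00 1.21889859e-04 8.57311617e-02] 5.995810348929661 58.856481313705444 [-0.67162366 -0.33600218 -0.5622857 ]
```

View pics/e.png

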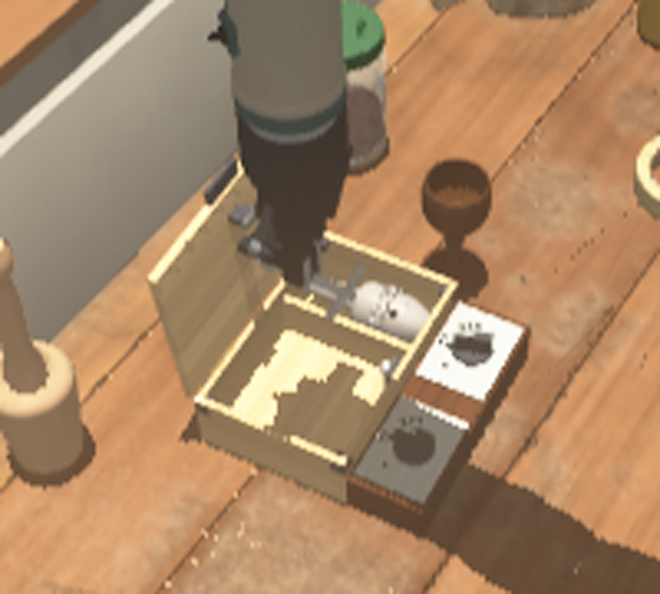

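play_rows([
  [1, 0, -0.1, 4, 0],
  [1, 0, -0.1, 8, 0],
  [1, 0, -0.1, 12, 0],
  [1, 0, -0.1, 14.5, 0],
  [1, 0, -0.1, 15.8, 0],
  [1, 0, -0.1, 16.3, 0],
  [1, 0, -0.1, 16.4, 0],
  [1, 0, -0.1, 16.4, 0],
  [1, 0, -0.1, 16.4, 0],
])

```text
clock: 7.55
eef_pos: [571.8, 54.3, 34.7]
tool_rot: [-3.142, -0.003, 0.088]
force: [0.8, 0.5, -0.7]
width: 5.8
gripper_force: 58.8
```

Lower slightly, open, rise.

play_rows([
  [1, 0, 0, 0.1, 0],
  [1, 0, 0, 0.1, 0],
  [1, 0, 0, 0.1, 0],
  [0.6, 0, 0, 0.1, 0],
  [0.6, 0, 0, 0.1, 0],
  [0.6, 0, 0, 0.1, 0],
  [0.6, 0, 0, 0, 0],
  [0.6, 0, 0, 0, 0],
])

```text
clock: 8.35
eef_pos: [570.9, 54.2, 33.4]
tool_rot: [-3.142, -0.0, 0.088]
force: [0.1, -0.4, -0.2]
width: 34.2
gripper_force: 0.0
```

play_rows([
  [0.6, 0, 0, -2, 0],
  [0.6, 0, 0, -5, 0],
  [0.6, 0, 0, -10, 0],
  [0.6, 0, 0, -15, 0],
  [0.6, 0, 0, -20, 0],
  [0.6, 0, 0, -25, 0],
  [1, -10, 0, -25, 0],
  [1, -10, 0, -25, 0],
  [1, -10, 0, -25, 0],
])

```text
clock: 9.25
eef_pos: [461.4, 44.1, 282.1]
tool_rot: [-3.141, 0.012, 0.088]
force: [1.2, 0.1, -0.7]
width: -0.2
gripper_force: 0.0
```

```bash
python3 - <<'E'
from key import *
s=ctrl.read_state(); print(s['eef_pos'],s['tool_rot'],s['width'],s['gripper_force'],s['force'])
im,d=ctrl.get_image('scene'); np.savez('s4.npz',im=im,d=d); im2,d2=ctrl.get_image('top'); np.savez('t4.npz',im=im2,d=d2)
cv2.imwrite('pics/f.png',cv2.resize(np.hstack([im[130:270,240:370],im2[130:270,240:370]]),None,fx=3,fy=3,interpolation=cv2.INTER_CUBIC)[...,::-1])
E
```

```text
[461.37867523  44.05974927 282.0973351 ] [-3.14132226  0.01183401  0.08774637] -0.16869150167947192 0.0 [ 1.16651115  0.0874772  -0.71107981]
```

View pics/f.png

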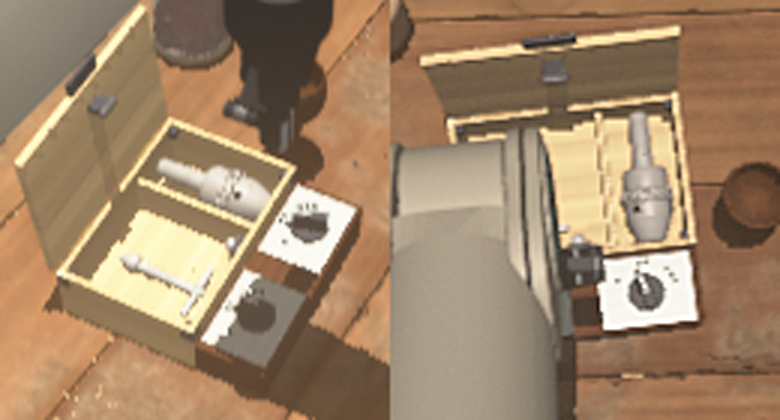

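```bash
python3 - <<'E'
from fit import *
for n in('scene','top'):
    z=np.load(n+'0.npz'); W=cloud(n,z['d']).reshape(-1,3); p=(536,15.2,.0885)
    l=np.c_[local(p,W[:,:2]),W[:,2]]; l=l[np.isfinite(l).all(1)]
    q=l[(l[:,0]>140)&(l[:,0]<330)&(abs(l[:,1])<130)&(l[:,2]>15)]
    print(n,len(q)); 
    if len(q): print(np.percentile(q,[0,10,50,90,100],axis=0).round())
E
```

```text
scene 7690
[[ 239. -130.   15.]
 [ 263. -103.   58.]
 [ 293.  -10.  301.]
 [ 321.  111.  367.]
 [ 330.  130.  520.]]
top 8914
[[ 241. -130.   15.]
 [ 263. -107.   63.]
 [ 292.  -11.  316.]
 [ 319.  106.  355.]
 [ 330.  130.  472.]]
```

play_rows([
  [1, 0, 0, 0, 0],
  [1, 0, 0, 0, 0],
  [1, 0, 0, 0, 0],
])

```text
clock: 9.65
eef_pos: [472.2, 45.5, 283.2]
tool_rot: [3.141, -0.0, 0.088]
force: [-0.3, 0.5, 0.0]
width: -0.2
gripper_force: 0.0
```

play_rows([
  [1, 4.5, 0.8, 0, 0],
  [1, 9, 1.6, 0, 0],
  [1, 13.5, 2.4, 0, 0],
  [1, 18, 3.2, 0, 0],
  [1, 22.1, 3.6, 0, 0],
  [1, 22.1, 3.6, 0, 0],
  [1, 22.1, 3.6, 0, 0],
  [1, 22.1, 3.6, 0, 0],
])

```text
clock: 10.45
eef_pos: [693.5, 29.1, 282.9]
tool_rot: [-3.141, 0.002, 0.088]
force: [0.2, -0.6, -0.4]
width: 0.1
gripper_force: 0.0
```

play_rows([
  [1, 0, 0, 4, 0],
  [1, 0, 0, 8, 0],
  [1, 0, 0, 8.3, 0],
  [1, 0, 0, 8.3, 0],
  [1, 0, 0, 8.3, 0],
  [1, 0, 0, 8.3, 0],
])

```text
clock: 11.05
eef_pos: [695.8, 29.0, 203.1]
tool_rot: [3.141, -0.004, 0.088]
force: [-0.4, -0.2, -0.4]
width: -0.3
gripper_force: 0.0
```

play_rows([
  [1, -1, 0, 0.3, 0],
  [1, -2, 0, 0.6, 0],
  [1, -2.8, 0, 0.6, 0],
  [1, -3.5, 0, 0.6, 0],
  [1, -4.5, 0, 0.7, 0],
  [1, -5.5, 0, 0.8, 0],
  [1, -6.5, 0, 0.9, 0],
  [1, -7.5, 0, 1, 0],
  [1, -7.5, 0, 1, 0],
  [1, -7.5, 0, 1, 0],
])

```text
clock: 12.05
eef_pos: [619.4, 22.4, 190.6]
tool_rot: [-3.141, 0.001, 0.088]
force: [0.7, 0.4, 1.1]
width: 0.0
gripper_force: 0.0
```

play_rows([
  [1, -1, 0, 0.4, 0],
  [1, -2, 0, 0.8, 0],
  [1, -3, 0, 1.3, 0],
  [1, -3.9, 0, 2, 0],
  [1, -4.7, 0, 2.7, 0],
  [1, -5.5, 0, 3.5, 0],
  [1, -6.2, 0, 4.4, 0],
  [1, -6.7, 0, 5.3, 0],
  [1, -6.7, 0, 5.3, 0],
])

```text
clock: 12.95
eef_pos: [551.4, 16.4, 136.0]
tool_rot: [-3.141, 0.004, 0.088]
force: [1.1, -0.2, 0.0]
width: -0.1
gripper_force: 0.0
```

```bash
python3 - <<'E'
from fit import *
s=ctrl.read_state(); print(s['eef_pos'],s['force'])
im,d=ctrl.get_image('scene'); np.savez('s5.npz',im=im,d=d)
l=cloud('scene',d).reshape(-1,3); l=np.c_[local((536,15.2,.0885),l[:,:2]),l[:,2]]
q=l[(l[:,1]>50)&(l[:,1]<95)&(l[:,0]>-60)&(l[:,0]<100)&(l[:,2]>66)&(l[:,2]<230)]
c=np.polyfit(q[:,0],q[:,2],1); print(len(q),c,'theta',np.arctan(-c[0]))
E
```

```text
[551.44547692  16.39887703 136.04434658] [ 1.11312269 -0.23498572  0.03282106]
633 [ -0.56887274 125.25626949] theta 0.5172172900567533
```

```bash
python3 - <<'E'
from fit import *
z=np.load('s5.npz');im=z['im']
cv2.imwrite('pics/g.png',cv2.resize(im[110:270,220:380],None,fx=3.5,fy=3.5,interpolation=cv2.INTER_CUBIC)[...,::-1])
l=cloud('scene',z['d']).reshape(-1,3); l=np.c_[local((536,15.2,.0885),l[:,:2]),l[:,2]]
for x in range(-60,110,15):
    q=l[(l[:,1]>50)&(l[:,1]<95)&(abs(l[:,0]-x)<5)]; print(x,len(q),np.percentile(q[:,2],[10,50,90]).round())
E
```

```text
-60 144 [ 39. 568. 597.]
-45 70 [ 36.  40. 557.]
-30 69 [40. 55. 60.]
-15 59 [116. 119. 121.]
0 78 [  5. 110. 200.]
15 91 [  3. 105. 204.]
30 64 [  4.  97. 100.]
45 65 [ 3. 91. 94.]
60 58 [ 4. 84. 88.]
75 54 [ 3. 79. 81.]
90 57 [ 5. 74. 77.]
105 14 [65. 68. 71.]
```

View pics/g.png

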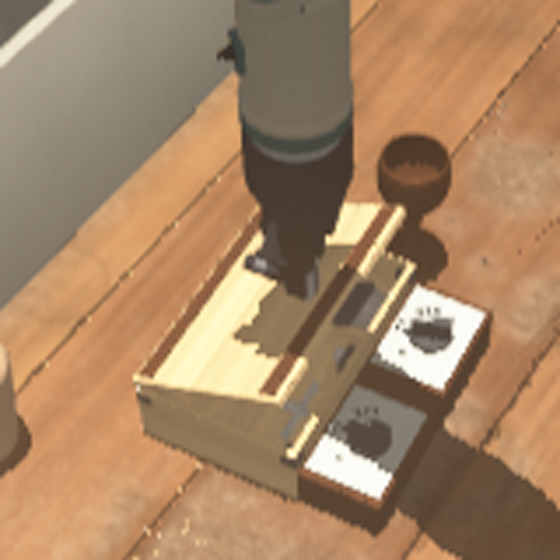

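play_rows([
  [1, -0.5, 0, 0.8, 0],
  [1, -0.8, 0, 1.5, 0],
  [1, -1, 0, 2.2, 0],
  [1, -1.1, 0, 2.8, 0],
  [1, -1.2, 0, 3.2, 0],
  [1, -1.3, 0, 3.5, 0],
  [1, -1.3, 0, 3.8, 0],
  [1, -1.3, 0, 4.0, 0],
  [1, -1.3, 0, 4.2, 0],
  [1, -1.3, 0, 4.3, 0],
])

```text
clock: 14.0
eef_pos: [539.5, 15.3, 93.9]
tool_rot: [-3.142, 0.001, 0.088]
force: [-0.4, -0.5, 0.4]
width: 0.4
gripper_force: 0.0
```

play_rows([
  [1, 0, 0, 0.1, 0],
  [1, 0, 0, 0.1, 0],
  [1, 0, 0, 0.1, 0],
])

```text
clock: 14.3
eef_pos: [539.6, 15.3, 93.1]
tool_rot: [-3.142, 0.001, 0.088]
force: [-0.9, 0.3, 0.6]
width: 0.1
gripper_force: 0.9
```

play_rows([
  [1, 0, 0, 0.1, 0],
  [1, 0, 0, 0.2, 0],
  [1, 0, 0, 0.3, 0],
  [1, 0, 0, 0.3, 0],
])

```text
clock: 14.7
eef_pos: [539.6, 15.3, 92.7]
tool_rot: [-3.141, 0.0, 0.088]
force: [-6.6, 0.3, 25.8]
width: -0.3
gripper_force: 13.3
```

play_rows([
  [1, 0, 0, -4, 0],
  [1, 0, 0, -9, 0],
  [1, 0, 0, -14, 0],
  [1, 0, 5, -18, 0],
  [1, 0, 10, -18, 0],
  [1, 0, 15, -18, 0],
  [1, 0, 20, -18, 0],
  [1, 0, 22, -18, 0],
  [1, 0, 22, -18, 0],
  [1, 0, 22, -18, 0],
])

```text
clock: 15.7
eef_pos: [559.2, -204.2, 269.8]
tool_rot: [-3.141, 0.001, 0.087]
force: [0.2, -0.1, -0.2]
width: 0.2
gripper_force: 0.0
```

```bash
python3 - <<'E'
from fit import *
s=ctrl.read_state(); print(s['eef_pos'],s['tool_rot'],s['force'])
for n in('scene','top'):
    im,d=ctrl.get_image(n); np.savez(n+'6.npz',im=im,d=d)
    l=cloud(n,d).reshape(-1,3); l=np.c_[local((536,15.2,.0885),l[:,:2]),l[:,2]]
    q=l[(abs(l[:,1])<100)&(l[:,0]>-15)&(l[:,0]<75)&(l[:,2]>30)&(l[:,2]<100)]
    c=np.polyfit(q[:,0],q[:,2],1); print(n,len(q),c,'theta',np.arctan(-c[0]),np.median(q[:,2]))
    dk=l[(abs(l[:,0]+70)<22)]
    for sg in(1,-1):
        b=dk[(dk[:,2]>53)&(abs(dk[:,1]-55*sg)<20)&(dk[:,2]<75)]; e=dk[(dk[:,2]>44)&(abs(dk[:,1]-55*sg)<22)&(dk[:,2]<75)]
        if len(b)>10:
            w,V=np.linalg.eigh(np.cov(b[:,:2].T)); print(' dial',sg,len(b),b.mean(0).round(1),e.mean(0).round(1),np.degrees(np.arctan2(V[1,1],V[0,1])))
im=np.load('scene6.npz')['im'];a=[]
for y in(55,-55):
    u,v=map(int,pix('scene',(*( np.array([536,15.2])+R2(.0885)@[-70,y]),55))); a.append(cv2.resize(im[v-25:v+25,u-27:u+27],None,fx=7,fy=7,interpolation=cv2.INTER_CUBIC))
cv2.imwrite('pics/h.png',np.hstack(a)[...,::-1])
E
```

```text
[ 559.19214616 -204.20123252  269.77564615] [-3.14092032e+00  5.31734775e-04  8.65575556e-02] [ 0.20484128 -0.09739509 -0.22830815]
scene 1921 [4.56376294e-04 6.66867561e+01] theta -0.0004563762623918121 66.70005438160194
 dial 1 60 [-73.6  56.9  60.5] [-73.1  58.9  54.4] -174.5487014173747
 dial -1 52 [-72.2 -52.7  60.4] [-72.2 -51.   54.5] -166.0907940241458
top 2529 [-6.00651109e-05  6.86016443e+01] theta 6.0065110789941174e-05 68.63384994267085
 dial 1 50 [-70.5  55.7  63.1] [-70.7  56.5  53.6] -175.04899480777357
 dial -1 48 [-70.3 -53.4  64. ] [-70.6 -52.9  52.8] -163.4944871618675
```

View pics/h.png

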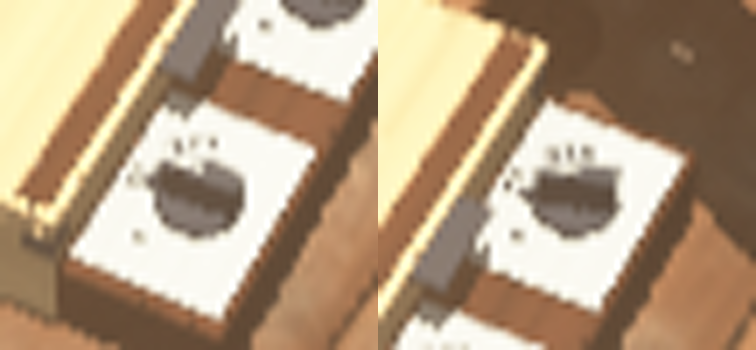

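play_rows([
  [0.65, -1.2, -4.6, 0, -1],
  [0.65, -2.4, -9.2, 0, -2],
  [0.65, -3.6, -13.8, 0, -3],
  [0.65, -4.8, -18.4, 0, -4],
  [0.65, -6, -23, 0, -5],
  [0.65, -7.4, -27.7, 0, -5],
  [0.65, -7.4, -27.7, 4, -5],
  [0.65, -7.4, -27.7, 9, -5],
  [0.65, -7.4, -27.7, 14, -5],
  [0.65, -7.4, -27.7, 16, -5],
])

```text
clock: 16.8
eef_pos: [458.4, 67.4, 107.1]
tool_rot: [-3.141, 0.006, 0.179]
force: [0.0, -0.5, 0.5]
width: 29.8
gripper_force: 0.0
```

play_rows([
  [0.65, 0, 0, 0, 0],
  [0.65, 0, 0, 0, 0],
  [0.65, 0, 0, 0, 0],
  [0.65, 0, 0, 0, 0],
  [0.65, 0, 0, 0, 0],
])

```text
clock: 17.3
eef_pos: [462.1, 65.8, 111.5]
tool_rot: [-3.141, -0.003, 0.176]
force: [0.1, 0.5, 0.8]
width: 30.2
gripper_force: 0.0
```

play_rows([
  [0.65, -0.1, 0.05, 1.5, 0],
  [0.65, -0.1, 0.05, 3, 0],
  [0.65, -0.1, 0.05, 3.7, 0],
  [0.65, -0.1, 0.05, 3.7, 0],
  [0.65, -0.1, 0.05, 3.7, 0],
  [1, -0.1, 0.05, 3.7, 0],
  [1, -0.1, 0.05, 3.7, 0],
  [1, -0.1, 0.05, 3.7, 0],
  [1, -0.1, 0.05, 3.7, 0],
  [1, -0.1, 0.05, 3.7, 0],
])

```text
clock: 18.3
eef_pos: [461.3, 63.4, 74.2]
tool_rot: [3.14, -0.002, 0.174]
force: [0.6, -5.4, 5.9]
width: 8.4
gripper_force: 59.8
```

play_rows([
  [1, 0, 0.1, 0, 6],
  [1, 0, 0.15, 0, 13],
  [1, 0, 0.15, 0, 20],
  [1, 0, 0.15, 0, 27],
  [1, 0, 0.15, 0, 34],
  [1, 0, 0.15, 0, 41],
  [1, 0, 0.15, 0, 48],
  [1, 0, 0.15, 0, 55],
  [1, 0, 0.15, 0, 62],
  [1, 0, 0.15, 0, 65],
])

```text
clock: 19.3
eef_pos: [462.0, 64.5, 74.2]
tool_rot: [-3.139, -0.001, -0.961]
force: [0.8, 1.3, 4.5]
width: 8.3
gripper_force: 59.8
```

play_rows([
  [1, 0, 0, 0, 0],
  [1, 0, 0, 0, 0],
  [1, 0, 0, 0, 0],
  [1, 0, 0, 0, 0],
])

```text
clock: 19.7
eef_pos: [462.0, 64.5, 74.2]
tool_rot: [-3.138, -0.0, -0.958]
force: [0.2, 0.9, 5.0]
width: 8.0
gripper_force: 59.8
```

play_rows([
  [0.65, 0, 0, 0, 0],
  [0.65, 0, 0, 0, 0],
  [0.65, 0, 0, 0, 0],
  [0.65, 0, 0, -1.5, 0],
  [0.65, 0, 0, -4, 0],
  [0.65, 0, 0, -6, 0],
  [0.65, 2, 1, -6, -8],
  [0.65, 4, 2.5, -6, -16],
  [0.65, 6, 3.5, -6, -24],
  [0.65, 8, 4.5, -6, -32],
])

```text
clock: 20.7
eef_pos: [469.6, -28.6, 133.3]
tool_rot: [3.141, 0.0, -0.394]
force: [0.8, -0.7, -0.6]
width: 30.2
gripper_force: 0.0
```

```bash
python3 - <<'E'
from cell import ctrl
s=ctrl.read_state(); print(s['clock'],s['eef_pos'],s['tool_rot'],s['width'])
E
```

```text
20.7 [469.55600114 -28.61941362 133.30460551] [ 3.14142814e+00  3.47951057e-04 -3.94370718e-01] 30.186285078034622
```

play_rows([
  [0.65, 0.76, 1.65, 0, -8],
  [0.65, 0.76, 1.65, 0, -16],
  [0.65, 0.76, 1.65, 0, -24],
  [0.65, 0.76, 1.65, 0, -32],
  [0.65, 0.76, 1.65, 0, -40],
  [0.65, 0.76, 1.65, 0, -43],
  [0.65, 0.76, 1.65, 0, -43],
  [0.65, 0.76, 1.65, 0, -43],
  [0.65, 0.76, 1.65, 0, -43],
])

```text
clock: 21.6
eef_pos: [470.3, -46.0, 133.3]
tool_rot: [3.142, 0.0, 0.349]
force: [-0.2, -0.2, -0.0]
width: 30.1
gripper_force: 0.0
```

```bash
python3 - <<'E'
from fit import *
s=ctrl.read_state(); print(s['eef_pos'],s['tool_rot'])
im,d=ctrl.get_image('scene'); l=cloud('scene',d).reshape(-1,3); l=np.c_[local((537.1,15.9,.0885),l[:,:2]),l[:,2]]
for sg in(1,-1):
    b=l[(abs(l[:,0]+70)<22)&(l[:,2]>53)&(abs(l[:,1]-55*sg)<20)&(l[:,2]<72)]; print(sg,len(b))
    if len(b)>10: w,V=np.linalg.eigh(np.cov(b[:,:2].T)); print(b.mean(0).round(1),np.degrees(np.arctan2(V[1,1],V[0,1])))
u,v=map(int,pix('scene',(468,10,55)));cv2.imwrite('pics/i.png',cv2.resize(im[v-45:v+45,u-55:u+55],None,fx=6,fy=6,interpolation=cv2.INTER_CUBIC)[...,::-1])
E
```

```text
[470.31069599 -46.02327177 133.27186348] [3.14154197e+00 2.10142824e-04 3.49045148e-01]
1 45
[-73.9  56.3  61.3] 122.2614188289728
-1 52
[-73.8 -53.8  60.2] -161.3088400388961
```

View pics/i.png

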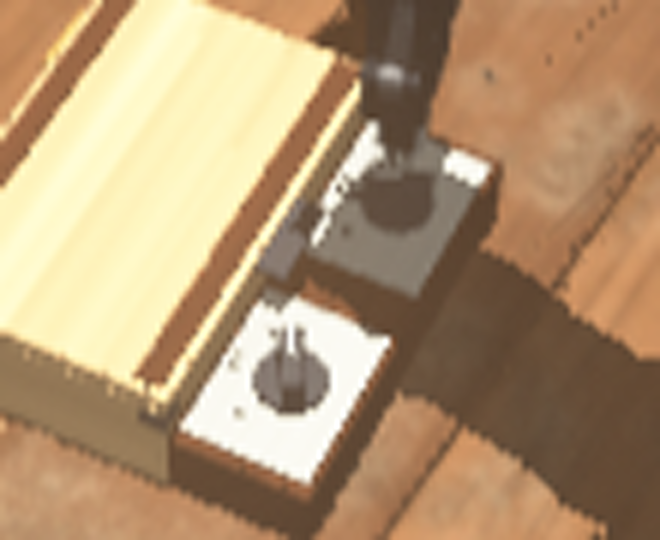

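play_rows([
  [0.65, 0.1, 0, 3, 0],
  [0.65, 0.1, 0, 5, 0],
  [0.65, 0.1, 0, 5.9, 0],
  [0.65, 0.1, 0, 5.9, 0],
  [0.65, 0.1, 0, 5.9, 0],
  [1, 0.1, 0, 5.9, 0],
  [1, 0.1, 0, 5.9, 0],
  [1, 0.1, 0, 5.9, 0],
  [1, 0.1, 0, 5.9, 0],
  [1, 0.1, 0, 5.9, 0],
])

```text
clock: 22.65
eef_pos: [472.1, -46.3, 75.4]
tool_rot: [3.14, -0.002, 0.349]
force: [0.6, -2.2, 6.5]
width: 8.5
gripper_force: 59.7
```

play_rows([
  [1, 0, 0.05, 0, -6],
  [1, 0, 0.05, 0, -13],
  [1, 0, 0.05, 0, -20],
  [1, 0, 0.05, 0, -27],
  [1, 0, 0.05, 0, -34],
  [1, 0, 0.05, 0, -41],
  [1, 0, 0.05, 0, -45],
  [1, 0, 0.05, 0, -45],
  [1, 0, 0.05, 0, -45],
  [1, 0, 0.05, 0, -45],
])

```text
clock: 23.65
eef_pos: [472.3, -46.7, 75.4]
tool_rot: [3.139, -0.0, 1.135]
force: [0.4, -1.5, 6.4]
width: 8.3
gripper_force: 59.7
```

play_rows([
  [0.65, 0, 0, 0, 0],
  [0.65, 0, 0, 0, 0],
  [0.65, 0, 0, 0, 0],
  [0.65, 0, 0, -2, 0],
  [0.65, 0, 0, -5, 0],
  [0.65, 0, 0, -10, 0],
  [0.65, 0, 0, -15, 0],
  [0.65, 0, 0, -20, 0],
  [0.65, 0, 0, -20, 0],
  [0.65, 0, 0, -20, 0],
])

```text
clock: 24.65
eef_pos: [471.8, -46.2, 275.3]
tool_rot: [3.139, -0.001, 1.135]
force: [-0.1, -0.9, -0.5]
width: 29.9
gripper_force: 0.0
```

```bash
python3 - <<'E'
from fit import *
s=ctrl.read_state(); print(s['eef_pos'],s['tool_rot'])
im,d=ctrl.get_image('scene'); l=cloud('scene',d).reshape(-1,3); l=np.c_[local((537.1,15.9,.0885),l[:,:2]),l[:,2]]
for sg in(1,-1):
    b=l[(abs(l[:,0]+70)<22)&(l[:,2]>53)&(abs(l[:,1]-55*sg)<20)&(l[:,2]<72)]; print(sg,len(b))
    if len(b)>10: w,V=np.linalg.eigh(np.cov(b[:,:2].T)); print(b.mean(0).round(1),np.degrees(np.arctan2(V[1,1],V[0,1])))
q=l[(abs(l[:,1]-50)<45)&(l[:,0]>-15)&(l[:,0]<75)&(l[:,2]>30)&(l[:,2]<100)]; print('lid',np.polyfit(q[:,0],q[:,2],1))
u,v=map(int,pix('scene',(490,-50,55)));cv2.imwrite('pics/j.png',cv2.resize(im[v-60:v+45,u-60:u+60],None,fx=5,fy=5,interpolation=cv2.INTER_CUBIC)[...,::-1])
E
```

```text
[471.75730113 -46.24796656 275.33488262] [ 3.13916497e+00 -5.59291860e-04  1.13523378e+00]
1 45
[-74.2  56.5  61.6] 122.47006768262823
-1 52
[-74.1 -53.7  60.2] 55.38363004018586
lid [-3.64749237e-03  6.67335714e+01]
```

View pics/j.png

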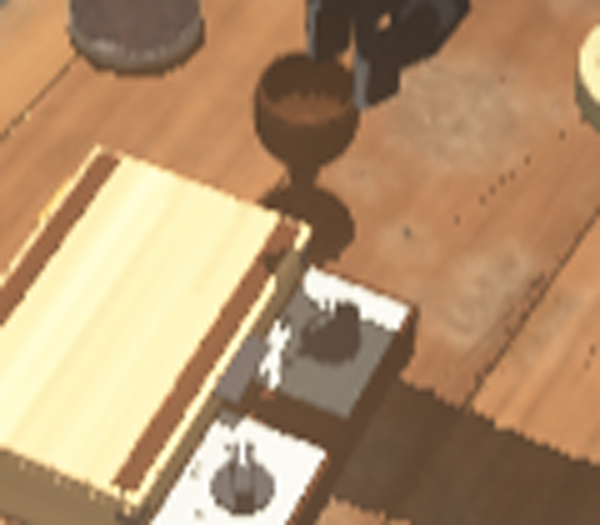

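```bash
python3 -c "
from cell import ctrl
print(ctrl.finish_job())"
```

```text
the job is handed in; nothing more can be done
None
```

The job is handed in: the chuck key lies flat in the empty bay, the lid is pressed home past its catch, the left dial was set to three dots and then the right to one dot, with the goblet still standing; the last camera check read the dials about 2° and 5° short of 60°, while the gripper held both at 60°.

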